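# Take one mixing pot off the nested stack

## Robot

A 6-joint arm with a two-finger parallel gripper is mounted at the origin on the work surface. World frame = base frame: x ahead of the robot, y to its left, z up, the work surface at z = 0. Lengths are in m, angles in rad, forces in N, time in s.
With the tool pointing down it reaches from about 0.275 to 0.825 m from the base axis. Payload 5.2 kg.
Tool frame: the origin (TCP) lies on the centre line of the jaws, within the pads' length; the fingertips stand 19 mm ahead of it and the grasp point (between the pads) is the TCP; y points along the fingers, x is the direction in which the jaws open and shut, and the axes are right-handed (so a half turn about y gives the same grasp; the last joint's range is limited). The gripper opens to 93 mm and grips with 3 to 60 N. Pads are 15 mm wide; open, the fingers measure 128 mm over their backs; the gripper's body (75 mm by 188 mm) begins 65 mm behind the grasp point.
Start: joints at [1.114, 0.259, 1.535, -0, 1.348, -0.203], TCP at [0.138, 0.532, 0.238] pointing down, gripper open.
Joint ranges: [-3.14, 3.14], [-0.91, 2.08], [0.19, 2.58], [-1.22, 4.36], [0.22, 2.71], [-3.12, 3.12]. Speed limits (rad/s): [2.57, 2.57, 3.14, 3.14, 3.14, 3.14].

## Interface

Orientations are given as a rotation vector (axis times angle).
In Python, from rig import r, cams gives the robot as it stands. The module is installed in compiled form; this text tells all that it offers.
- The arm moves only by the shell command python3 -m inch 'ROWS' [FORCE]. ROWS is JSON, a list of rows, each a list of 7 numbers: the finger opening in m, from 0 to 0.093, then the shift along the tool's x, y, z in m, then the turn, a rotation vector about the tool's x, y, z in degrees. In form: [[grip, dx, dy, dz, wx, wy, wz], ...]. A call has exactly 5 rows; each row is the pose to reach, as a shift and turn from the pose commanded when the call began, along the tool's axes at that moment; what a row does not reach only later rows make up. A row lasts 1/10 s, in which the tool goes at most 50 mm and 8.59 degrees, less where a joint would pass 70% of its speed; a pose out of reach is approached as far as the arm can. A call with a gripper value outside its range is refused whole. The fingers move at their own pace and stop on an object; FORCE is the grip in N (left out, the last holds). Time passes only in rows, so rows that repeat a pose let the fingers close, or fill a call up. It gives the time, the measured TCP pose, the force and the opening at its end, in the units of the state.
- r.get_obs(): the state, without advancing time (a new reading comes with each control period).
- cams.snapshot(name): name is "scene" or "side" or "wrist"; returns a dict with "color" (420x560x3 uint8, red, green, blue), "range_z" (420x560 float32, m along the optical axis (not along the pixel's ray), 0 where there is no reading), "fovy" (degrees; the focal length in pixels is half the picture's height over the tangent of half this angle, whatever the lens; pixels are square), "cx", "cy" (the principal point, pixels), "pose" (4x4, takes a point from camera to world coordinates). Camera axes: x right, y down, z forward; pixel columns grow to the right and rows downward; lengths in m; the calibration is good to about 2 mm. The wrist camera is an equidistant fisheye: a pixel r from the principal point sees the ray r / f radians off the axis. A picture is of the moment at which its call begins.
- r.sign_off(): hands the job in, once; it reports no verdict.
Trained networks look in a picture, given as the dict that the camera call returned (one of the last four; its "shot" number tells which), for a name from the list of things; names that differ only in an ending like _2 or _b are one class to them, and where a whole thing is asked for, a point or a joint stands for the part that bears it (a point fixed in the world has none). Each returns a list of dicts, best first, with "score" (0 to 1); they miss things now and then, are a little off and sometimes report something else, mostly with a low value. They report only what shows in the picture. A call takes as long as a camera call. They do not tell look-alikes from the thing itself.
- cams.spot_in(label, picture): "at" ([column, row] in pixels, amid what is visible of it).
The state is a dict: "time": time; "joint_pos": joint angles; "joint_velocities": joint speeds; "effort": joint torques, N m; "ee_pos": TCP position; "tool_rot": TCP orientation; "force": force on the tool from outside, world axes, zero at the start; "ft_torque": the same for the moment, N m; "finger_gap": finger opening in m.
Only numpy, scipy, OpenCV 4.12 (cv2) and the standard library are available. Lean on these libraries where they do the work, as an engineer would, in place of code of your own. Each camera call takes 0.05 s, during which the arm holds its last target.

## Task

Swing the keeper bar aside off the nested stack of mixing pots, lift off only the top pot without pulling the next one up with it, and set it down upright on the flat white tile, standing fully on it. Then let go of it and swing the bar back over the middle of the two pots that are left. Leave those two where they are in the stack and do not disturb the other things on the table.

Things in the scene. Friction and masses are not known exactly. Their poses are not given: they have to be found in the camera images.
- bar (a joint): angle of the keeper bar, a flat bar (22 mm wide, 8 mm thick, reaching 160 mm from its pivot) that turns level 6 mm above the stack's top rim. 0: closed on its stop, from the post along the caddy's -x over the stack. Grows counter-clockwise seen from above, to a stop at 1.9 rad. Light friction (under 1 N at the peg), no spring. Clear of the pots from 0.6, out of a gripper's way at 1.1 rad
- bar_peg (a point): middle of the bar's upright steel peg (12 mm across, 36 mm tall, 18 mm above and below this point), 140 mm from the pivot, standing on the bar's upper face near its free end: push against it to swing the bar
- bar_pivot (a point): point on the bar's pivot axis, at the bar's mid-thickness, 165 mm above the table; post and cap are 26 mm across and end 11 mm above this point
- caddy: fixed plywood caddy that holds the stack, board 180 x 110 x 15 mm, long side along its x. Origin: on the table, under the centre of the stack. The post with the bar's pivot stands 85 mm along its +x; z is up
- pot_top_center (a point): TOP pot of the stack, the one to move; point half-way up its axis (z). Same shape as pot_mid. In the stack its collar's lower edge is level with this point, its rim 34 mm above. Just 2 mm below its collar begins the next pot's collar: fingers that reach lower than the top collar grip both. Its foot stands 32 mm deep in the next pot, 2.5 mm play all round, and comes out straight up
- pot_mid_center (a point): middle pot of the stack, to stay, 36 mm lower than the top one; point half-way up its axis (z). All pots: white ceramic, 68 mm tall, about 0.15 kg; upper half (34 to 68 mm above the underside) a round collar 66 mm across, wall 4.5 mm, hollow down to a flat floor 36 mm above the underside; lower half a solid foot 52 mm across, tapering to 48 mm
- pot_low_center (a point): the lowest pot, to stay: same pot, standing on the caddy's board between four low dowels; point half-way up on its axis
- tile: fixed square white ceramic tile, 120 x 120 mm, 8 mm thick, lying on the table; origin at the centre of its underside, sides along its x and y, z up: the pot goes on it
- jar_a: closed white paint jar, 44 mm across, 70 mm tall, between caddy and tile, origin under its centre; leave alone
- jar_b: a second such jar, 44 mm across, 70 mm tall, origin under its centre; leave alone
- jar_c: paint jar with black cap, 48 mm across, 65 mm tall, origin under its centre; leave alone
- mug: mug, 80 mm across, 90 mm tall, origin under its centre; leave alone
- tape: roll of paper tape lying flat, 100 mm across, 25 mm tall, origin under its centre; leave alone
- dish: shallow white dish, 120 mm across, 18 mm tall, origin under its centre; leave alone
- brush: paint brush, 200 mm long along its x, lying flat at the far side, origin at its middle underneath; leave alone
Mind the look-alikes: they are no part of the job. Leave any green look-alike of the caddy alone. Leave any blue look-alike of the part that bears pot_top_center alone.

How it is judged:
By the outcome, as a careful person would: the job done as asked, in the order asked, and still so for the second after the job is handed in, with the robot touching nothing.
It also fails if it takes over 64 s, if anything falls off the work surface, if the arm or the gripper's body presses on something with over 40 N, if the wrist force passes 120 N, or if a joint passes its speed limit or range.

## Working session

There is one attempt and no reset: what is moved stays moved. The work goes in short steps, Python scripts to look and compute and a shell command to move; the robot and the scene stay as the last step left them, time stands still between calls to the robot, and variables do not carry over. Pictures are saved under pics/ and viewed, and the job is handed in when it is done.

```bash
mkdir -p pics
cat > h.py <<'E'
import numpy as np, cv2
from rig import r, cams
def ray(p,u,v):
    H,W=p['color'].shape[:2]; f=H/2/np.tan(np.radians(p['fovy'])/2)
    return (u-p['cx'])/f,(v-p['cy'])/f
def pt(p,u,v,z=None):
    x,y=ray(p,u,v)
    T=np.array(p['pose'])
    if z is None:
        d=p['range_z'][int(round(v)),int(round(u))]
        return (T@[x*d,y*d,d,1])[:3]
    d=T[:3,:3]@[x,y,1]; s=(z-T[2,3])/d[2]
    return T[:3,3]+s*d
def cloud(p):
    H,W=p['color'].shape[:2]; v,u=np.mgrid[:H,:W]; x,y=ray(p,u,v); d=p['range_z']
    P=np.stack([x*d,y*d,d],-1); T=np.array(p['pose'])
    Q=P@T[:3,:3].T+T[:3,3]; Q[d<=0]=np.nan
    return Q
def proj(p,P):
    T=np.linalg.inv(np.array(p['pose'])); q=T[:3,:3]@np.array(P)+T[:3,3]
    H=p['color'].shape[0]; f=H/2/np.tan(np.radians(p['fovy'])/2)
    return q[0]/q[2]*f+p['cx'],q[1]/q[2]*f+p['cy']
def save(p,n): cv2.imwrite('pics/'+n+'.png',p['color'][:,:,::-1])
E
python3 - <<'E'
from h import *
o=r.get_obs(); print({k:np.round(v,3) for k,v in o.items()})
for c in ['scene','side']:
    p=cams.snapshot(c); save(p,c+'0'); np.savez('pics/'+c+'0.npz',**{k:v for k,v in p.items()})
    print(c,p['fovy'],np.round(p['pose'],3).tolist())
    for l in ['bar','bar_peg','pot_top_center','pot_mid_center','caddy','tile','jar_a','jar_c','mug','tape','dish','brush','bar_pivot']:
        print(l,[(np.round(d['at'],0).tolist(),round(d['score'],2),np.round(pt(p,*d['at']),3).tolist()) for d in cams.spot_in(l,p)[:4]])
E
```

```text
{'time': np.float64(0.0), 'joint_pos': array([ 1.114,  0.259,  1.536,  0.   ,  1.348, -0.203]), 'joint_velocities': array([-0.001,  0.002,  0.002, -0.002, -0.001, -0.001]), 'effort': array([-2.0000e-03, -4.3731e+01, -2.8400e+01,  7.2000e-02,  4.1000e-02,
       -0.0000e+00]), 'ee_pos': array([0.138, 0.532, 0.237]), 'tool_rot': array([-1.319, -1.019,  1.022]), 'force': array([ 0.228, -0.238,  0.593]), 'ft_torque': array([-0.05 , -0.003, -0.056]), 'finger_gap': np.float64(0.093)}
scene 45.02790494685587 [[-0.394, 0.597, -0.699, 1.504], [0.919, 0.263, -0.294, 0.438], [0.009, -0.758, -0.652, 1.107], [0.0, 0.0, 0.0, 1.0]]
bar [([195.0, 135.0], 0.64, [0.233, -0.444, 0.164]), ([220.0, 201.0], 0.6, [0.52, -0.185, 0.168])]
bar_peg [([228.0, 236.0], 0.68, [0.541, -0.155, 0.058]), ([198.0, 132.0], 0.65, [0.218, -0.438, 0.168]), ([216.0, 204.0], 0.54, [0.536, -0.19, 0.165]), ([261.0, 306.0], 0.32, [0.719, 0.038, 0.025])]
pot_top_center [([173.0, 244.0], 0.8, [0.648, -0.281, 0.068]), ([226.0, 211.0], 0.58, [0.541, -0.155, 0.157])]
pot_mid_center [([229.0, 223.0], 0.69, [0.538, -0.152, 0.107])]
ca
[... 1963 characters left out ...]
 ([280.0, 226.0], 0.54, [0.5, -0.012, 0.053])]
jar_c [([427.0, 294.0], 0.69, [0.619, -0.456, 0.056]), ([329.0, 218.0], 0.62, [0.523, -0.204, 0.171]), ([308.0, 214.0], 0.57, [0.46, -0.2, 0.204]), ([280.0, 226.0], 0.54, [0.5, -0.012, 0.053])]
mug [([262.0, 208.0], 0.71, [0.548, 0.164, 0.011]), ([245.0, 162.0], 0.62, [0.614, 0.387, 0.078]), ([324.0, 217.0], 0.27, [0.517, -0.195, 0.171])]
tape [([193.0, 196.0], 0.59, [0.386, 0.355, 0.022])]
dish [([366.0, 329.0], 0.95, [0.462, -0.426, 0.008]), ([281.0, 226.0], 0.3, [0.503, -0.013, 0.051])]
brush [([324.0, 206.0], 0.61, [0.716, 0.05, 0.021])]
bar_pivot [([320.0, 217.0], 0.82, [0.508, -0.19, 0.171]), ([284.0, 326.0], 0.71, [0.223, -0.447, 0.171])]
```

View pics/scene0.png

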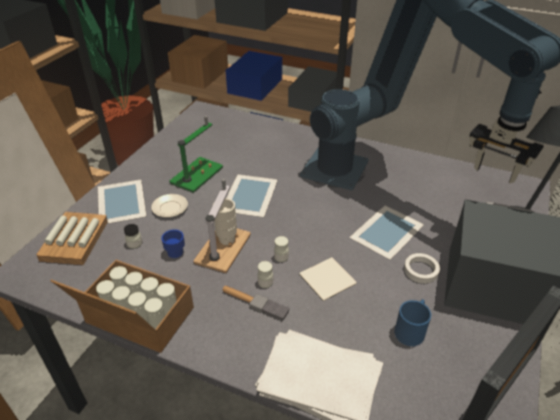

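View pics/side0.png

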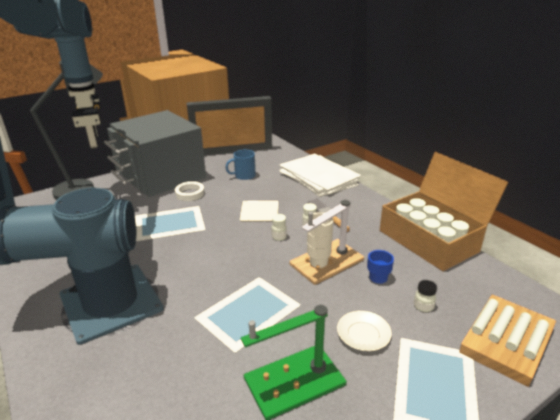

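The two pictures show the stack and bar at about (225,215) in scene and (320,235) in side. The tile is at (327,278) in scene, the jars at (280,250) and (264,274), and the green decoy caddy is at the left. Next I'll measure these from the depth.

```bash
cat > m.py <<'E'
from h import *
for c in ['scene','side']:
    p=dict(np.load('pics/'+c+'0.npz')); Q=cloud(p); C=p['color']
    x,y,z=Q[...,0],Q[...,1],Q[...,2]
    near=(np.hypot(x-.53,y+.18)<.2)
    for lo,hi in [(.011,.019),(.10,.125),(.135,.153),(.157,.162),(.163,.176),(.176,.21)]:
        m=near&(z>lo)&(z<hi)
        print(c,lo,hi,m.sum(),[np.round(np.nanpercentile(a[m],[0,5,50,95,100]),3).tolist() for a in (x,y)] if m.sum() else '')
    m=near&(z>.163)&(z<.176); P=np.c_[x[m],y[m]]; l=cv2.fitLine(P.astype(np.float32),cv2.DIST_HUBER,0,.01,.01).ravel();print('barline',l)
    t=(P-l[2:])@l[:2]; print('ext',l[2:]+t.min()*l[:2],l[2:]+t.max()*l[:2])
    m=near&(z>.011)&(z<.019); 
    if m.sum(): print('caddy rect',cv2.minAreaRect(np.c_[x[m],y[m]].astype(np.float32)))
    t=(np.hypot(x-.535,y-.16)<.11)&(z>.0045)&(z<.014)&(C[...,0]>150)
    print('tile',t.sum(),cv2.minAreaRect(np.c_[x[t],y[t]].astype(np.float32)),np.median(z[t]))
    for n,cc in [('ja',(.52,.01)),('jb',(.64,.01))]:
        m=(np.hypot(x-cc[0],y-cc[1])<.05)&(z>.06)&(z<.08)
        print(n,m.sum(),np.round([np.nanmin(x[m]),np.nanmax(x[m]),np.nanmin(y[m]),np.nanmax(y[m]),np.nanmedian(z[m])],3))
    u,v=(220,225) if c=='scene' else (325,240)
    k=C[v-55:v+55,u-70:u+70]; cv2.imwrite('pics/z_%s.png'%c,cv2.resize(k[:,:,::-1],None,fx=5,fy=5,interpolation=2))
E
python3 m.py
```

```text
scene 0.011 0.019 907 [[0.457, 0.477, 0.581, 0.641, 0.706], [-0.312, -0.225, -0.155, -0.116, 0.018]]
scene 0.1 0.125 208 [[0.486, 0.493, 0.543, 0.611, 0.616], [-0.201, -0.194, -0.168, -0.144, -0.142]]
scene 0.135 0.153 163 [[0.484, 0.488, 0.538, 0.612, 0.613], [-0.21, -0.188, -0.166, -0.145, -0.141]]
scene 0.157 0.162 16 [[0.482, 0.49, 0.605, 0.614, 0.615], [-0.205, -0.194, -0.166, -0.144, -0.143]]
scene 0.163 0.176 285 [[0.446, 0.465, 0.54, 0.611, 0.619], [-0.212, -0.204, -0.186, -0.166, -0.16]]
scene 0.176 0.21 48 [[0.461, 0.463, 0.471, 0.612, 0.615], [-0.206, -0.206, -0.198, -0.163, -0.159]]
barline [ 0.9795181   0.20135604  0.5371602  -0.18541059]
ext [ 0.44613647 -0.20412201] [ 0.61807393 -0.16877745]
caddy rect ((0.5840423703193665, -0.14707313477993011), (0.2437138855457306, 0.251483678817749), 63.70921325683594)
tile 1124 ((0.5356500744819641, 0.16138631105422974), (0.12808823585510254, 0.12296141684055328), 56.43492889404297) 0.007465953051678964
ja 123 [ 0.489  0.531 -0.015  0.024  0.068]
jb 142 [ 0.603  0.643 -0.015  0.023  0.068]
side 0.011 0.019 1029 [[0.454, 0.46, 0.534
[... 306 characters left out ...]
609], [-0.212, -0.211, -0.185, -0.148, -0.146]]
side 0.163 0.176 359 [[0.444, 0.448, 0.52, 0.593, 0.613], [-0.219, -0.213, -0.195, -0.176, -0.166]]
side 0.176 0.21 110 [[0.458, 0.459, 0.466, 0.608, 0.614], [-0.211, -0.209, -0.202, -0.168, -0.161]]
barline [ 0.98329353  0.18202701  0.51200134 -0.19816434]
ext [ 0.44520329 -0.21052998] [ 0.61246102 -0.17956728]
caddy rect ((0.5633083581924438, -0.1476592868566513), (0.3175794184207916, 0.2356841117143631), 73.79546356201172)
tile 874 ((0.536220371723175, 0.16261881589889526), (0.20800238847732544, 0.21530789136886597), 88.22093200683594) 0.010123424976505146
ja 125 [ 0.486  0.526 -0.019  0.022  0.072]
jb 98 [ 0.598  0.64  -0.022  0.02   0.072]
```

View pics/z_scene.png

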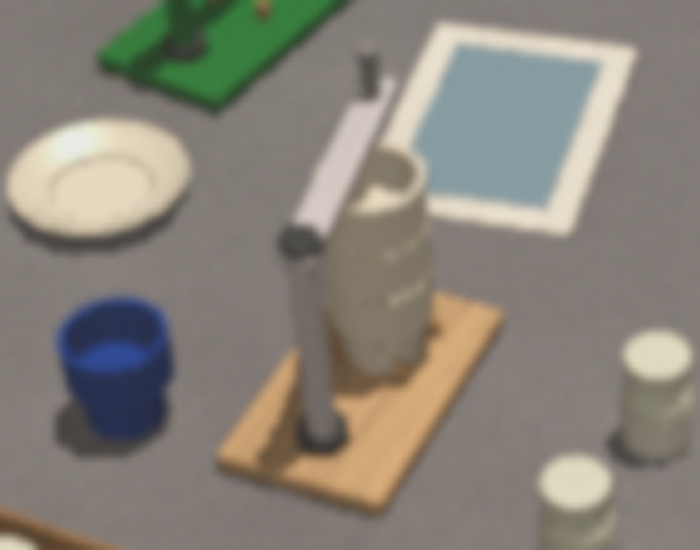

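View pics/z_side.png

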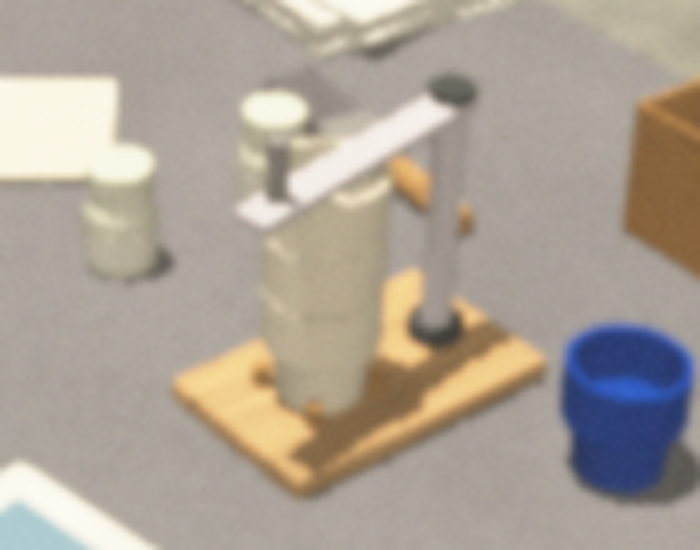

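```bash
cat > m2.py <<'E'
from h import *
from scipy.optimize import least_squares
def circ(P,R):
    f=lambda c:np.hypot(P[:,0]-c[0],P[:,1]-c[1])-R
    s=least_squares(f,P.mean(0)+vd*R,loss='soft_l1',f_scale=.002); return np.round(s.x,4),np.round(np.std(f(s.x)),4)
for c in ['scene','side']:
    p=dict(np.load('pics/'+c+'0.npz')); Q=cloud(p); C=p['color'].astype(int)
    x,y,z=Q[...,0],Q[...,1],Q[...,2]
    vd=np.array([.53,-.18])-p['pose'][:2,3]; vd/=np.hypot(*vd)
    near=(np.hypot(x-.53,y+.18)<.2)
    wood=near&(abs(z-.015)<.006)&(C[...,0]-C[...,2]>50)
    wood=cv2.morphologyEx(wood.astype(np.uint8),cv2.MORPH_OPEN,np.ones((3,3)))>0
    print(c,'wood',cv2.minAreaRect(np.c_[x[wood],y[wood]].astype(np.float32)),np.median(z[wood]))
    d=np.hypot(x-.607,y+.175)
    m=(d<.03)&(z>.05)&(z<.14); print('post',circ(np.c_[x,y].reshape(-1,2)[0:0] if 0 else np.c_[x[m],y[m]],.013 if 0 else .010),m.sum())
    m=(d<.03)&(z>.172); print('cap',m.sum(),np.round([np.median(x[m]),np.median(y[m]),np.median(z[m])],4))
    m=(np.hypot(x-.466,y+.204)<.02)&(z>.178); print('peg',circ(np.c_[x[m],y[m]],.006),m.sum(),np.nanmax(z[m]))
    for lo,hi in [(.055,.08),(.09,.118),(.126,.153)]:
        m=(np.hypot(x-.52,y+.185)<.06)&(z>lo)&(z<hi); print('pot',lo,circ(np.c_[x[m],y[m]],.033),m.sum())
E
python3 m2.py
```

```text
scene wood ((0.5888658761978149, -0.1662278175354004), (0.2558143436908722, 0.1256740838289261), 10.011435508728027) 0.01402389021357986
post (array([ 0.602 , -0.1739]), np.float64(0.0019)) 142
cap 48 [ 0.6034 -0.1723  0.1749]
peg (array([ 0.4664, -0.2017]), np.float64(0.0021)) 35 0.20574691975680692
pot 0.055 (array([ 0.5179, -0.1768]), np.float64(0.002)) 133
pot 0.09 (array([ 0.5176, -0.177 ]), np.float64(0.0025)) 157
pot 0.126 (array([ 0.5207, -0.1784]), np.float64(0.0032)) 209
side wood ((0.5462602376937866, -0.17724820971488953), (0.18171906471252441, 0.1132836863398552), 2.4151041507720947) 0.017472320431610622
post (array([ 0.6035, -0.1726]), np.float64(0.0016)) 183
cap 60 [ 0.5978 -0.1778  0.178 ]
peg (array([ 0.4655, -0.2026]), np.float64(0.0014)) 61 0.20856343186769044
pot 0.055 (array([ 0.518 , -0.1769]), np.float64(0.0014)) 192
pot 0.09 (array([ 0.5179, -0.1772]), np.float64(0.0015)) 228
pot 0.126 (array([ 0.5163, -0.1772]), np.float64(0.0021)) 226
```

```bash
cat > w.py <<'E'
import sys
from h import *
from scipy.spatial.transform import Rotation as Ro
o=r.get_obs(); R=Ro.from_rotvec(o['tool_rot']).as_matrix()
yaw=np.degrees(np.arctan2(R[1,0],R[0,0]))
def to(P,yawt=None):
    # target yaw of tool x axis, tool y down
    d=R.T@(np.array(P)-o['ee_pos'])
    if yawt is None: yawt=yaw
    a=np.radians(yawt); X=np.array([np.cos(a),np.sin(a),0]);Y=np.array([0,0,-1.]);T=np.c_[X,Y,np.cross(X,Y)]
    w=np.degrees(Ro.from_matrix(R.T@T).as_rotvec())
    print('to',np.round(P,3),yawt,'shift',np.round(d,4),'turn',np.round(w,2))
if __name__=='__main__':
    print('t',o['time'],'pos',np.round(o['ee_pos'],4),'yaw',round(yaw,2),'down',np.round(R[:,1],3),'z',np.round(R[:,2],3),'F',np.round(o['force'],2),'gap',round(float(o['finger_gap']),4),'q',np.round(o['joint_pos'],2))
    for a in sys.argv[1:]:
        v=[float(s) for s in a.split(',')]; to(v[:3],v[3] if len(v)>3 else None)
E
python3 w.py .42,.3,.26 .45,.02,.26 .467,-.202,.26
```

```text
t 1.4 pos [0.1381 0.5324 0.2377] yaw 75.46 down [ 0. -0. -1.] z [-0.968  0.251 -0.   ] F [0.24 0.27 0.03] gap 0.0931 q [ 1.11  0.26  1.53 -0.    1.35 -0.2 ]
to [0.42 0.3  0.26] 75.45909522316283 shift [-0.1542 -0.0223 -0.3312] turn [ 0.  0. -0.]
to [0.45 0.02 0.26] 75.45909522316283 shift [-0.4177 -0.0223 -0.4306] turn [ 0.  0. -0.]
to [ 0.467 -0.202  0.26 ] 75.45909522316283 shift [-0.6283 -0.0223 -0.5028] turn [ 0.  0. -0.]
```

```bash
python3 -m inch '[[0.093,-0.017,-0.005,-0.038,0,8.5,0],[0.093,-0.035,-0.010,-0.076,0,17,0],[0.093,-0.052,-0.014,-0.114,0,25.5,0],[0.093,-0.070,-0.018,-0.152,0,34,0],[0.093,-0.087,-0.022,-0.190,0,42.5,0]]'; python3 w.py .45,.2,.26,-10
```

```text
time: 1.9
ee_pos: [0.3011, 0.3993, 0.26]
tool_rot: [-1.524, -0.446, 0.446]
force: [0.3, 0.2, -0.1]
finger_gap: 0.0927
t 1.9 pos [0.3011 0.3993 0.26  ] yaw 32.63 down [ 0.  0. -1.] z [-0.539  0.842  0.   ] F [ 0.25  0.22 -0.07] gap 0.0927 q [ 0.7   0.15  1.61 -0.    1.37  0.13]
to [0.45 0.2  0.26] -10.0 shift [ 0.0179 -0.     -0.2481] turn [-1.000e-02  4.263e+01  2.000e-02]
```

```bash
python3 w.py .45,.2,.26,-5
```

```text
t 1.9 pos [0.3011 0.3993 0.26  ] yaw 32.63 down [ 0.  0. -1.] z [-0.539  0.842  0.   ] F [ 0.25  0.22 -0.07] gap 0.0927 q [ 0.7   0.15  1.61 -0.    1.37  0.13]
to [0.45 0.2  0.26] -5.0 shift [ 0.0179 -0.     -0.2481] turn [-1.000e-02  3.763e+01  2.000e-02]
```

```bash
python3 -m inch '[[0.093,0.004,0,-0.049,0,8.5,0],[0.093,0.008,0,-0.098,0,17,0],[0.093,0.012,0,-0.147,0,25.5,0],[0.093,0.015,0,-0.196,0,34,0],[0.05,0.018,0,-0.245,0,42.5,0]]'; python3 w.py .45,-.03,.26,-53
```

```text
time: 2.4
ee_pos: [0.4495, 0.2029, 0.2599]
tool_rot: [-1.566, 0.135, -0.136]
force: [1.1, 2.1, 0.5]
finger_gap: 0.0886
t 2.4 pos [0.4495 0.2029 0.2599] yaw -9.89 down [ 0.001  0.    -1.   ] z [0.172 0.985 0.   ] F [1.11 2.1  0.54] gap 0.0886 q [0.2  0.14 1.63 0.   1.37 0.37]
to [ 0.45 -0.03  0.26] -53.0 shift [ 4.050e-02 -1.000e-04 -2.294e-01] turn [-3.000e-02  4.311e+01  3.000e-02]
```

```bash
python3 -m inch '[[0.042,0.008,0,-0.046,0,8.5,0],[0.042,0.016,0,-0.092,0,17,0],[0.042,0.024,0,-0.138,0,25.5,0],[0.042,0.032,0,-0.184,0,34,0],[0.042,0.040,0,-0.229,0,42.5,0]]'; python3 w.py .466,-.202,.26,-78
```

```text
time: 2.9
ee_pos: [0.4497, -0.0296, 0.2599]
tool_rot: [-1.45, 0.713, -0.714]
force: [0.5, 0.1, -0.6]
finger_gap: 0.0496
t 2.9 pos [ 0.4497 -0.0296  0.2599] yaw -52.4 down [ 0.001 -0.    -1.   ] z [0.792 0.61  0.   ] F [ 0.5   0.08 -0.6 ] gap 0.0496 q [-0.31  0.06  1.72  0.    1.36  0.6 ]
to [ 0.466 -0.202  0.26 ] -78.0 shift [ 0.1465 -0.     -0.0923] turn [-0.03 25.6   0.03]
```

```bash
python3 -m inch '[[0.042,0.036,0,-0.023,0,7,0],[0.042,0.073,0,-0.046,0,14,0],[0.042,0.110,0,-0.069,0,20,0],[0.042,0.147,0,-0.092,0,25.6,0],[0.042,0.147,0,-0.092,0,25.6,0]]'
python3 - <<'E'
from h import *
p=cams.snapshot('wrist'); save(p,'w1'); np.savez('pics/w1.npz',**p)
for l in ['bar_peg','bar','pot_top_center','bar_pivot']: print(l,[(np.round(d['at'],0).tolist(),round(d['score'],2)) for d in cams.spot_in(l,p)[:3]])
p=cams.snapshot('side'); save(p,'s1')
E
python3 w.py .466,-.202,.26,-78
```

```text
time: 3.4
ee_pos: [0.4682, -0.2054, 0.2593]
tool_rot: [-1.302, 1.053, -1.056]
force: [0.9, -0.3, -0.3]
finger_gap: 0.0421
bar_peg [([278.0, 131.0], 0.6)]
bar [([274.0, 131.0], 0.87)]
pot_top_center [([246.0, 148.0], 0.91), ([392.0, 82.0], 0.63)]
bar_pivot [([139.0, 35.0], 0.69), ([274.0, 128.0], 0.55)]
t 3.7 pos [ 0.4679 -0.1989  0.2598] yaw -77.52 down [ 0.  0. -1.] z [0.976 0.216 0.   ] F [-0.33  1.33 -0.14] gap 0.0419 q [-0.62  0.17  1.6   0.    1.38  0.73]
to [ 0.466 -0.202  0.26 ] -78.0 shift [ 0.0026 -0.0002 -0.0025] turn [-0.01  0.48 -0.01]
```

View pics/w1.png

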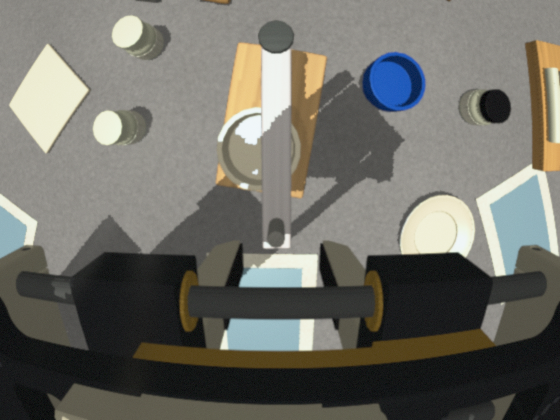

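View pics/s1.png

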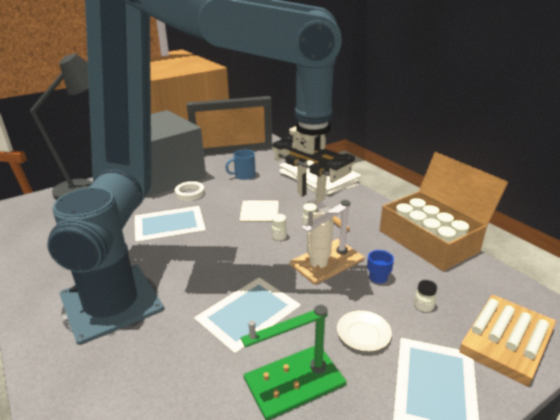

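The wrist view shows the peg at (278,236), centred between the fingers, and the bar lying along the column toward the pivot at (276,35). I'll lower the fingers to straddle it.

```bash
python3 -m inch '[[0.042,0.002,0.02,-0.002,0,0,0],[0.042,0.002,0.040,-0.002,0,0,0],[0.042,0.002,0.055,-0.002,0,0,0],[0.042,0.002,0.062,-0.002,0,0,0],[0.042,0.002,0.062,-0.002,0,0,0]]'
python3 - <<'E'
from h import *
for n in ['wrist','side']:
    p=cams.snapshot(n); save(p,n+'2')
E
python3 - <<'E'
import numpy as np
P=np.array([.603,-.1735]);base=2.3
for th in [.16,.4,.65,.9,1.15,1.4,1.6]:
    a=np.radians(180+base)+th; print(th,np.round(P+.14*np.array([np.cos(a),np.sin(a)]),4),'yaw',round(np.degrees(a)+90-360,1))
E
python3 w.py
```

```text
time: 4.2
ee_pos: [0.466, -0.2014, 0.1971]
tool_rot: [-1.304, 1.049, -1.046]
force: [-0.1, 0.9, -0.3]
finger_gap: 0.0417
0.16 [ 0.4658 -0.2013] yaw -78.5
0.4 [ 0.4763 -0.2331] yaw -64.8
0.65 [ 0.495  -0.2626] yaw -50.5
0.9 [ 0.5204 -0.2866] yaw -36.1
1.15 [ 0.551  -0.3035] yaw -21.8
1.4 [ 0.5848 -0.3123] yaw -7.5
1.6 [ 0.6127 -0.3132] yaw 4.0
t 4.3 pos [ 0.4668 -0.2024  0.1984] yaw -77.59 down [ 0.001 -0.001 -1.   ] z [0.977 0.215 0.001] F [-0.79 -0.64 -0.01] gap 0.042 q [-0.63  0.22  1.69  0.    1.23  0.73]
```

View pics/wrist2.png

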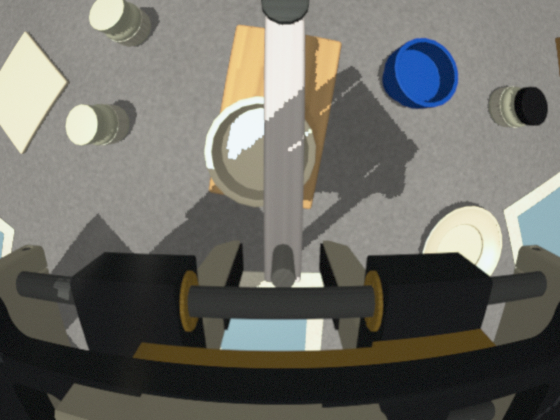

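```bash
cat > arc.py <<'E'
from w import *
P=np.array([.603,-.1735]);base=2.3
for th in map(float,sys.argv[2:]):
    a=np.radians(180+base)+th; t=P+.14*np.array([np.cos(a),np.sin(a)]); yw=np.degrees(a)+90-360
    to([t[0],t[1],float(sys.argv[1])],round(yw,1))
E
python3 arc.py .198 .26 .36 .46 .56 .66
```

```text
to [ 0.469 -0.215  0.198] -72.8 shift [ 0.0128  0.0004 -0.0003] turn [-0.04 -4.79  0.05]
to [ 0.474 -0.228  0.198] -67.1 shift [0.0266 0.0004 0.0016] turn [ -0.04 -10.49   0.05]
to [ 0.48  -0.241  0.198] -61.3 shift [0.0402 0.0004 0.0048] turn [ -0.03 -16.29   0.05]
to [ 0.487 -0.253  0.198] -55.6 shift [0.0535 0.0004 0.0094] turn [ -0.03 -21.99   0.05]
to [ 0.496 -0.264  0.198] -49.9 shift [0.0662 0.0005 0.0153] turn [ -0.03 -27.69   0.05]
```

```bash
python3 -m inch '[[0.042,0.013,0,0,0,-5,0],[0.042,0.027,0,0.002,0,-10.5,0],[0.042,0.040,0,0.005,0,-16,0],[0.042,0.053,0,0.009,0,-22,0],[0.042,0.066,0,0.015,0,-27.5,0]]'; python3 arc.py .198 .76 .86 .96 1.06 1.16
```

```text
time: 4.8
ee_pos: [0.4956, -0.2643, 0.1988]
tool_rot: [-1.462, 0.679, -0.681]
force: [-0.3, 1.2, 0.6]
finger_gap: 0.0418
to [ 0.505 -0.274  0.198] -44.2 shift [0.0137 0.0008 0.0014] turn [-0.02 -5.69  0.06]
to [ 0.516 -0.283  0.198] -38.4 shift [0.0275 0.0009 0.0035] turn [-1.000e-02 -1.149e+01  7.000e-02]
to [ 0.527 -0.291  0.198] -32.7 shift [0.0411 0.0009 0.0069] turn [-1.000e-02 -1.719e+01  7.000e-02]
to [ 0.54  -0.298  0.198] -27.0 shift [0.0543 0.0009 0.0117] turn [-1.000e-02 -2.289e+01  7.000e-02]
to [ 0.552 -0.304  0.198] -21.2 shift [0.0669 0.0009 0.0178] turn [ -0.   -28.69   0.07]
```

```bash
python3 -m inch '[[0.042,0.014,0,0.001,0,-5.5,0],[0.042,0.0275,0,0.0035,0,-11.5,0],[0.042,0.041,0,0.007,0,-17,0],[0.042,0.054,0,0.012,0,-23,0],[0.042,0.067,0,0.018,0,-28.5,0]]'; python3 arc.py .198 1.25 1.34 1.43 1.52 1.6
```

```text
time: 5.3
ee_pos: [0.5525, -0.3042, 0.1988]
tool_rot: [-1.551, 0.292, -0.294]
force: [-0.5, 1.0, 0.1]
finger_gap: 0.0418
to [ 0.564 -0.308  0.198] -16.1 shift [0.0123 0.0008 0.0007] turn [ 0.02 -5.3   0.05]
to [ 0.576 -0.311  0.198] -10.9 shift [0.0248 0.0008 0.0024] turn [  0.03 -10.5    0.05]
to [ 0.589 -0.313  0.198] -5.8 shift [0.037  0.0008 0.0053] turn [  0.03 -15.6    0.05]
to [ 0.602 -0.313  0.198] -0.6 shift [0.049  0.0008 0.0092] turn [  0.03 -20.8    0.05]
to [ 0.613 -0.313  0.198] 4.0 shift [0.0593 0.0008 0.0136] turn [  0.03 -25.4    0.04]
```

```bash
python3 -m inch '[[0.042,0.012,0,0.001,0,-5,0],[0.042,0.025,0,0.0025,0,-10.5,0],[0.042,0.037,0,0.005,0,-15.5,0],[0.042,0.045,0,0.008,0,-20,0],[0.042,0.045,0,0.008,0,-20,0]]'; python3 -m inch '[[0.042,-0.008,0,0,0,0,0],[0.042,-0.008,-0.02,0,0,0,0],[0.042,-0.008,-0.05,0,0,0,0],[0.05,-0.008,-0.08,0,0,0,0],[0.07,-0.008,-0.08,0,0,0,0]]'
python3 - <<'E'
from h import *
for n in ['side','scene']:
    p=cams.snapshot(n); save(p,n+'3'); np.savez('pics/'+n+'3.npz',**p)
E
python3 w.py .518,-.177,.26,-87.7
```

```text
time: 5.8
ee_pos: [0.5979, -0.3131, 0.1984]
tool_rot: [-1.572, 0.02, -0.023]
force: [-0.1, 0.1, -0.3]
finger_gap: 0.0421
time: 6.3
ee_pos: [0.5894, -0.314, 0.2836]
tool_rot: [-1.576, 0.018, -0.03]
force: [-0.4, 0.7, -0.0]
finger_gap: 0.0537
t 6.4 pos [ 0.5882 -0.3129  0.2788] yaw -1.73 down [ 0.002 -0.001 -1.   ] z [ 0.03   1.    -0.001] F [0.14 0.09 0.31] gap 0.0615 q [-0.66  0.45  1.16 -0.    1.53 -0.63]
to [ 0.518 -0.177  0.26 ] -87.7 shift [-0.0743  0.0185  0.1337] turn [-1.000e-02  8.597e+01  1.300e-01]
```

View pics/side3.png

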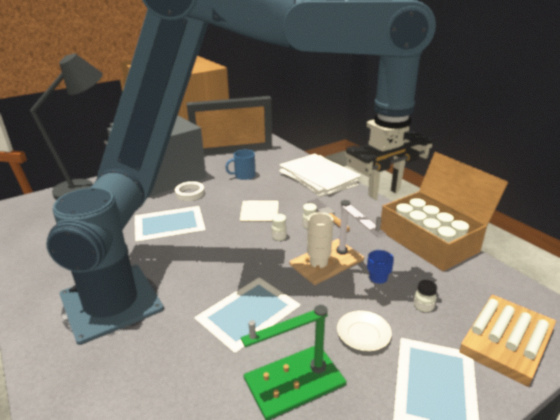

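```bash
cat > m3.py <<'E'
from h import *
from scipy.optimize import least_squares
import sys
for f in sys.argv[1:]:
    p=dict(np.load('pics/'+f+'.npz')); Q=cloud(p)
    x,y,z=Q[...,0],Q[...,1],Q[...,2]
    vd=np.array([.53,-.18])-p['pose'][:2,3]; vd/=np.hypot(*vd)
    for lo,hi in [(.055,.08),(.09,.118),(.124,.152)]:
        m=(np.hypot(x-.52,y+.177)<.042)&(z>lo)&(z<hi); P=np.c_[x[m],y[m]]
        if len(P)<20: continue
        g=lambda c:np.hypot(P[:,0]-c[0],P[:,1]-c[1])-.033
        s=least_squares(g,P.mean(0)+vd*.033,loss='soft_l1',f_scale=.0015); print(f,lo,np.round(s.x,4),len(P),round(g(s.x).std(),4))
    m=(np.hypot(x-.52,y+.177)<.042)&(z>.15)&(z<.165);print('rim z',np.nanpercentile(z[m],[50,90]),m.sum(), np.round([np.percentile(x[m],[1,99]).mean(),np.percentile(y[m],[1,99]).mean()],4))
    m=(np.hypot(x-.603,y+.1735)<.18)&(z>.161)&(z<.173)&(np.hypot(x-.603,y+.1735)>.03)
    if m.sum()>10: P=np.c_[x[m],y[m]]; v=P-[.603,-.1735]; print('bar n',m.sum(),'angle',np.round(np.median(np.radians(-2.3)+np.arctan2(-v[:,1],-v[:,0])),3))
E
python3 m3.py side3 scene3
```

```text
side3 0.055 [ 0.5177 -0.1771] 191 0.0016
side3 0.09 [ 0.5179 -0.1769] 231 0.0015
side3 0.124 [ 0.5165 -0.179 ] 394 0.0018
rim z [0.15599686 0.15859306] 185 [ 0.5163 -0.1791]
bar n 289 angle 1.349
scene3 0.055 [ 0.5178 -0.1769] 135 0.0023
scene3 0.09 [ 0.5177 -0.1768] 156 0.0022
scene3 0.124 [ 0.5198 -0.1759] 297 0.0029
rim z [0.15353602 0.15601822] 102 [ 0.5212 -0.1764]
bar n 252 angle 1.441
```

The bar now stands open at about 1.4 rad, at (360,217) in the side view, and the pots are clear at (320,240). Next I move above the stack.

```bash
python3 -m inch '[[0.093,-0.015,0,0.025,0,8.5,0],[0.093,-0.03,0,0.05,0,17,0],[0.093,-0.045,0,0.08,0,25.5,0],[0.093,-0.06,0,0.11,0,34,0],[0.093,-0.074,0,0.134,0,42.5,0]]'; python3 w.py .518,-.177,.26,-87.7
```

```text
time: 6.9
ee_pos: [0.5165, -0.1746, 0.2759]
tool_rot: [-1.483, 0.61, -0.605]
force: [0.8, 1.0, 1.1]
finger_gap: 0.0926
t 6.9 pos [ 0.5165 -0.1746  0.2759] yaw -44.53 down [-0.003  0.002 -1.   ] z [ 0.701  0.713 -0.001] F [0.78 1.03 1.05] gap 0.0926 q [-0.53  0.23  1.48  0.    1.44  0.25]
to [ 0.518 -0.177  0.26 ] -87.7 shift [ 0.0028  0.0159 -0.0006] turn [ 0.11 43.17 -0.17]
```

```bash
python3 -m inch '[[0.093,0.002,0.004,-0.001,0,8.5,0],[0.093,0.002,0.009,-0.001,0,17,0],[0.093,0.002,0.014,-0.001,0,25.5,0],[0.093,0.002,0.018,-0.001,0,34,0],[0.093,0.002,0.018,-0.001,0,42.5,0]]'; python3 -m inch '[[0.093,0,0,0,0,0.8,0],[0.093,0,0,0,0,0.8,0],[0.093,0,0,0,0,0.8,0],[0.093,0,0,0,0,0.8,0],[0.093,0,0,0,0,0.8,0]]'
python3 - <<'E'
from h import *
p=cams.snapshot('wrist'); save(p,'w4'); np.savez('pics/w4.npz',**p)
T=np.array(p['pose']);print(np.round(T,3).tolist())
# fisheye cloud
H,W=420,560; f=210/np.tan(np.radians(p['fovy']/2)); v,u=np.mgrid[:H,:W]; a=(u-p['cx'])/f;b=(v-p['cy'])/f; t=np.hypot(a,b)+1e-9
d=p['range_z']; k=np.tan(t)/t
Q=np.stack([a*k*d,b*k*d,d],-1)@T[:3,:3].T+T[:3,3]
x,y,z=np.moveaxis(Q,-1,0)
m=(d>0)&(abs(z-.155)<.008)&(np.hypot(x-.518,y+.177)<.045)
P=np.c_[x[m],y[m]].astype(np.float32); print(m.sum(),np.median(z[m]),cv2.minEnclosingCircle(P))
E
python3 w.py .518,-.177,.146,-87.7
```

```text
time: 7.4
ee_pos: [0.5177, -0.178, 0.2572]
tool_rot: [-1.234, 1.175, -1.168]
force: [-0.5, 0.2, -0.2]
finger_gap: 0.0931
time: 7.9
ee_pos: [0.5193, -0.1788, 0.2596]
tool_rot: [-1.23, 1.176, -1.176]
force: [0.5, -1.0, 0.9]
finger_gap: 0.093
[[0.045, -0.97, -0.24, 0.586], [-0.999, -0.043, -0.011, -0.176], [0.001, 0.241, -0.971, 0.407], [0.0, 0.0, 0.0, 1.0]]
1588 0.15473111430227104 ((0.5181378722190857, -0.17712731659412384), 0.03307482600212097)
t 7.95 pos [ 0.5193 -0.1788  0.2597] yaw -87.4 down [ 0. -0. -1.] z [0.999 0.045 0.   ] F [0.54 0.36 0.3 ] gap 0.0931 q [-0.53  0.24  1.5   0.    1.4   0.99]
to [ 0.518 -0.177  0.146] -87.7 shift [-0.0018  0.1137 -0.0012] turn [-0.   0.3  0. ]
```

View pics/w4.png

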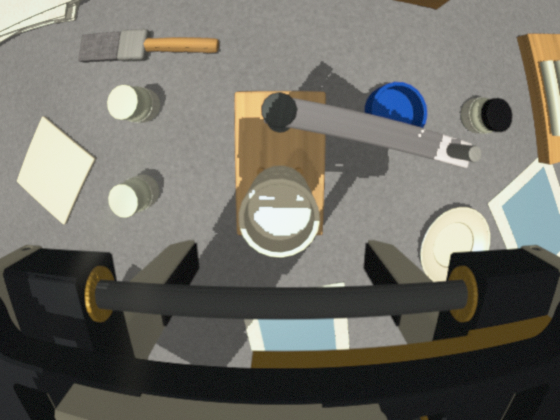

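The wrist view shows the rim circle at (281,215), between the fingers. Its fit is (0.518,-0.177) with radius 33 mm and z 0.155, as expected. I go down to TCP z 0.147.

```bash
python3 -m inch '[[0.093,-0.002,0.03,-0.001,0,0.3,0],[0.093,-0.002,0.06,-0.001,0,0.3,0],[0.093,-0.002,0.085,-0.001,0,0.3,0],[0.093,-0.002,0.105,-0.001,0,0.3,0],[0.093,-0.002,0.112,-0.001,0,0.3,0]]' 12
python3 - <<'E'
import time
E
python3 w.py .518,-.177,.147,-87.7
```

```text
time: 8.45
ee_pos: [0.517, -0.1761, 0.1455]
tool_rot: [-1.229, 1.183, -1.177]
force: [-0.7, 0.1, 0.4]
finger_gap: 0.0932
t 8.45 pos [ 0.517  -0.1761  0.1455] yaw -87.72 down [-0.003  0.002 -1.   ] z [ 0.999  0.04  -0.003] F [-0.67  0.12  0.42] gap 0.0932 q [-0.53  0.33  1.67 -0.    1.14  1.  ]
to [ 0.518 -0.177  0.147] -87.7 shift [ 0.0009 -0.0015  0.0009] turn [ 0.18 -0.02 -0.12]
```

Settle, check, then close.

```bash
python3 -m inch '[[0.075,0,0,0,0,0,0],[0.075,0,0,0,0,0,0],[0.075,0,0,0,0,0,0],[0.075,0,0,0,0,0,0],[0.075,0,0,0,0,0,0]]' 12;  python3 w.py .518,-.177,.147,-87.7
python3 - <<'E'
from h import *
p=cams.snapshot('side'); save(p,'s5'); u,v=320,235
cv2.imwrite('pics/s5z.png',cv2.resize(p['color'][v-60:v+50,u-60:u+60,::-1],None,fx=5,fy=5,interpolation=2))
E
```

```text
time: 8.95
ee_pos: [0.5185, -0.177, 0.1484]
tool_rot: [-1.227, 1.179, -1.181]
force: [0.4, 0.2, -0.7]
finger_gap: 0.0753
t 8.95 pos [ 0.5185 -0.177   0.1484] yaw -87.74 down [ 0.001 -0.001 -1.   ] z [0.999 0.039 0.001] F [ 0.45  0.21 -0.71] gap 0.0753 q [-0.53  0.33  1.67 -0.    1.14  1.  ]
to [ 0.518 -0.177  0.147] -87.7 shift [-0.      0.0014 -0.0005] turn [-0.06 -0.04  0.04]
```

View pics/s5z.png

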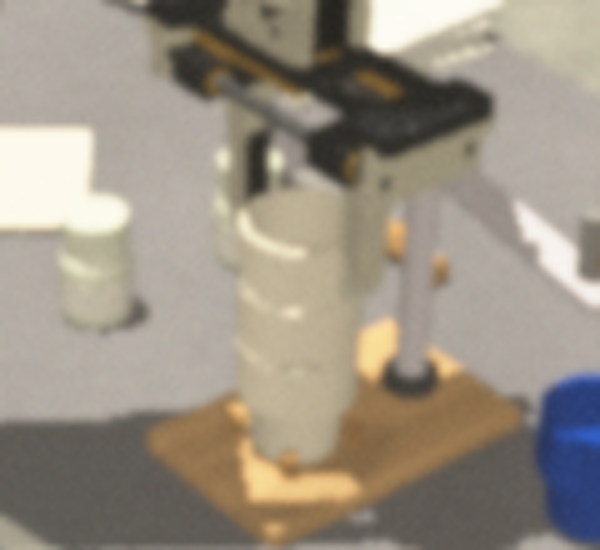

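The near fingertip ends around row 290, above the collar seam at about row 315, so I can close.

```bash
python3 -m inch '[[0.070,0,0,0,0,0,0],[0.066,0,0,0,0,0,0],[0.062,0,0,0,0,0,0],[0.06,0,0,0,0,0,0],[0.06,0,0,0,0,0,0]]' 14;  python3 w.py; python3 -m inch '[[0.06,0,-0.001,0,0,0,0],[0.06,0,-0.003,0,0,0,0],[0.06,0,-0.006,0,0,0,0],[0.06,0,-0.010,0,0,0,0],[0.06,0,-0.014,0,0,0,0]]' 14;  python3 w.py
python3 - <<'E'
from h import *
for n in ['side','scene']:
  p=cams.snapshot(n); np.savez('pics/'+n+'6.npz',**p); u,v=(320,235) if n=='side' else (225,215)
  cv2.imwrite('pics/%s6z.png'%n,cv2.resize(p['color'][v-60:v+50,u-60:u+60,::-1],None,fx=5,fy=5,interpolation=2))
E
```

```text
time: 9.5
ee_pos: [0.5183, -0.177, 0.1478]
tool_rot: [-1.228, 1.18, -1.18]
force: [-0.2, -0.3, 2.0]
finger_gap: 0.0677
t 9.5 pos [ 0.5183 -0.177   0.1478] yaw -87.74 down [ 0. -0. -1.] z [0.999 0.039 0.   ] F [-0.24 -0.35  2.01] gap 0.0677 q [-0.53  0.33  1.67 -0.    1.14  1.  ]
time: 10.0
ee_pos: [0.5182, -0.1768, 0.162]
tool_rot: [-1.228, 1.18, -1.18]
force: [-0.2, -0.4, -1.9]
finger_gap: 0.0674
t 10.0 pos [ 0.5182 -0.1768  0.162 ] yaw -87.74 down [-0.  0. -1.] z [ 0.999  0.039 -0.   ] F [-0.23 -0.44 -1.94] gap 0.0674 q [-0.53  0.32  1.65  0.    1.18  1.  ]
```

View pics/side6z.png

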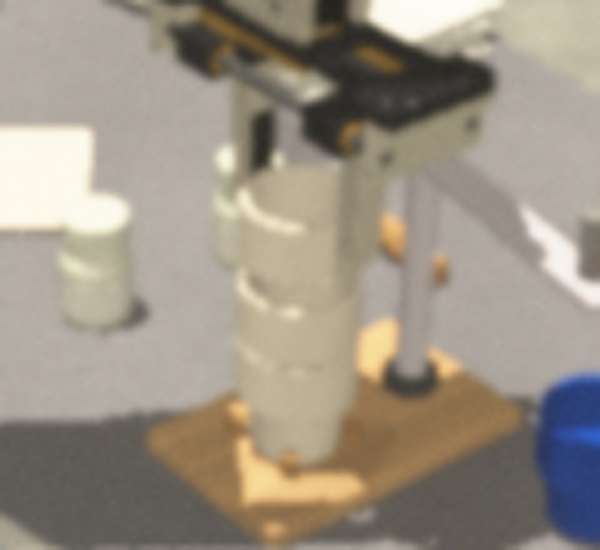

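View pics/scene6z.png

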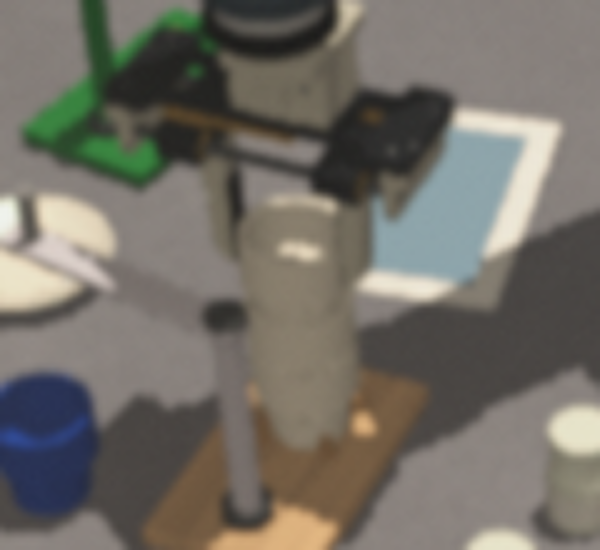

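The top pot is up, with its gap visible at about row 275. The lower seam near row 355 hasn't moved, and the force matches one pot's weight.

```bash
python3 -m inch '[[0.06,0,-0.005,0,0,0,0],[0.06,0,-0.011,0,0,0,0],[0.06,0,-0.017,0,0,0,0],[0.06,0,-0.023,0,0,0,0],[0.06,0,-0.029,0,0,0,0]]';  python3 w.py;  python3 -m inch '[[0.06,0,-0.01,0,0,0,0],[0.06,0,-0.02,0,0,0,0],[0.06,0,-0.035,0,0,0,0],[0.06,0,-0.05,0,0,0,0],[0.06,0,-0.06,0,0,0,0]]';  python3 w.py .5365,.162,.25,-87.7
python3 - <<'E'
from h import *
p=cams.snapshot('side'); np.savez('pics/side7.npz',**p);save(p,'side7')
for f in ['scene0','side0']:
    p=dict(np.load('pics/'+f+'.npz')); Q=cloud(p); x,y,z=np.moveaxis(Q,-1,0); C=p['color'].astype(int)
    t=(np.hypot(x-.536,y-.162)<.1)&(C[...,0]>185)&(z<.03)
    n,lab,st,ce=cv2.connectedComponentsWithStats(t.astype(np.uint8)); i=lab==1+st[1:,4].argmax()
    v,u=np.where(i); P=np.array([pt(p,a,b,.008)[:2] for a,b in zip(u,v)],np.float32); print(f,i.sum(),P.mean(0),cv2.minAreaRect(P))
E
```

```text
time: 10.6
ee_pos: [0.5183, -0.1769, 0.1914]
tool_rot: [-1.228, 1.18, -1.18]
force: [-0.4, -0.5, -1.5]
finger_gap: 0.0675
t 10.6 pos [ 0.5183 -0.1769  0.1914] yaw -87.74 down [ 0. -0. -1.] z [0.999 0.039 0.   ] F [-0.38 -0.55 -1.47] gap 0.0675 q [-0.53  0.29  1.61 -0.    1.24  1.  ]
time: 11.1
ee_pos: [0.5186, -0.1771, 0.2525]
tool_rot: [-1.227, 1.178, -1.182]
force: [0.4, 0.2, -1.8]
finger_gap: 0.0677
t 11.1 pos [ 0.5186 -0.1771  0.2525] yaw -87.74 down [ 0.002 -0.001 -1.   ] z [0.999 0.039 0.002] F [ 0.43  0.24 -1.83] gap 0.0677 q [-0.53  0.24  1.52 -0.    1.38  1.  ]
to [0.536 0.162 0.25 ] -87.7 shift [-0.3381  0.0022  0.0312] turn [-0.09 -0.04  0.06]
scene0 1261 [0.5373102  0.16396111] ((0.5361473560333252, 0.16286319494247437), (0.12078845500946045, 0.11811448633670807), 56.37477493286133)
side0 778 [0.53530335 0.16694969] ((0.5469228029251099, 0.1598058044910431), (0.12904854118824005, 0.15422135591506958), 55.67678451538086)
```

View pics/side7.png

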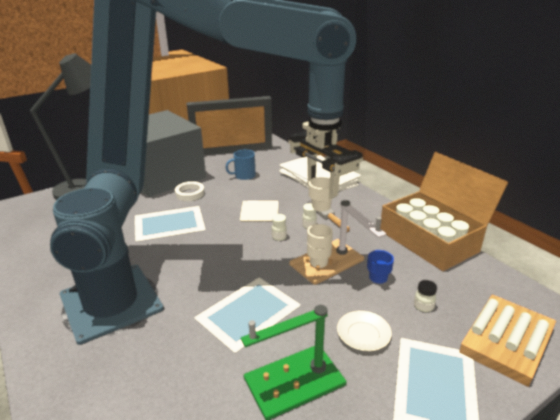

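One pot is in the gripper at (320,190) and two remain in the stack at (320,245). Now I carry it over to the tile.

```bash
python3 -m inch '[[0.06,-0.02,0,0.002,0,0,0],[0.06,-0.055,0,0.005,0,0,0],[0.06,-0.095,0,0.009,0,0,0],[0.06,-0.135,0,0.013,0,0,0],[0.06,-0.175,0,0.016,0,0,0]]';  python3 -m inch '[[0.06,-0.04,0,0.004,0,0,0],[0.06,-0.08,0,0.008,0,0,0],[0.06,-0.115,0,0.011,0,0,0],[0.06,-0.145,0,0.014,0,0,0],[0.06,-0.163,0,0.015,0,0,0]]';  python3 w.py .536,.162,.1,-87.7 .536,.162,.07
```

```text
time: 11.65
ee_pos: [0.5271, 0.0001, 0.2505]
tool_rot: [-1.227, 1.181, -1.18]
force: [0.9, -0.4, -1.1]
finger_gap: 0.0677
time: 12.15
ee_pos: [0.5355, 0.1646, 0.2504]
tool_rot: [-1.228, 1.179, -1.178]
force: [0.3, -0.2, -2.5]
finger_gap: 0.0677
t 12.15 pos [0.5355 0.1646 0.2504] yaw -87.63 down [-0.     0.001 -1.   ] z [ 0.999  0.041 -0.   ] F [ 0.29 -0.22 -2.46] gap 0.0677 q [0.1  0.27 1.49 0.   1.38 1.63]
to [0.536 0.162 0.1  ] -87.7 shift [0.0027 0.1504 0.0004] turn [ 0.02  0.07 -0.04]
to [0.536 0.162 0.07 ] -87.63088675013663 shift [0.0027 0.1804 0.0004] turn [ 0.02  0.   -0.04]
```

```bash
python3 -m inch '[[0.06,0,0.04,0,0,0,0],[0.06,0,0.08,0,0,0,0],[0.06,0,0.12,0,0,0,0],[0.06,0,0.145,0,0,0,0],[0.06,0,0.155,0,0,0,0]]'; python3 -m inch '[[0.06,0,0,0,0,0,0],[0.06,0,0.003,0,0,0,0],[0.06,0,0.007,0,0,0,0],[0.06,0,0.012,0,0,0,0],[0.06,0,0.016,0,0,0,0]]';  python3 w.py .536,.162,.069
python3 - <<'E'
from h import *
p=cams.snapshot('side'); u,v=260,195
cv2.imwrite('pics/s8z.png',cv2.resize(p['color'][v-60:v+50,u-60:u+60,::-1],None,fx=5,fy=5,interpolation=2))
E
```

```text
time: 12.65
ee_pos: [0.5337, 0.162, 0.0926]
tool_rot: [-1.232, 1.184, -1.178]
force: [0.2, 0.5, -1.7]
finger_gap: 0.0672
time: 13.15
ee_pos: [0.5362, 0.1622, 0.08]
tool_rot: [-1.227, 1.179, -1.181]
force: [-1.2, 0.4, -2.0]
finger_gap: 0.0676
t 13.15 pos [0.5362 0.1622 0.08  ] yaw -87.74 down [ 0.001  0.    -1.   ] z [0.999 0.039 0.001] F [-1.16  0.38 -2.02] gap 0.0676 q [0.09 0.43 1.71 0.   1.   1.63]
to [0.536 0.162 0.069] -87.74341922834923 shift [ 0.0002  0.011  -0.0003] turn [-0.07 -0.   -0.  ]
```

View pics/s8z.png

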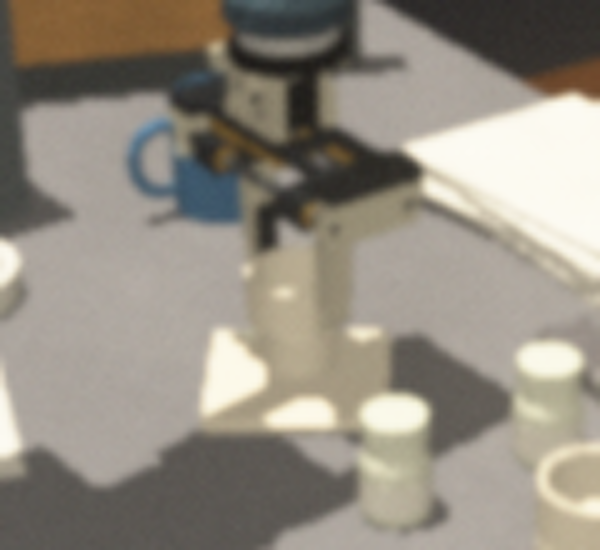

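```bash
python3 -m inch '[[0.06,0,0.002,0,0,0,0],[0.06,0,0.004,0,0,0,0],[0.06,0,0.006,0,0,0,0],[0.06,0,0.007,0,0,0,0],[0.06,0,0.008,0,0,0,0]]'; python3 -m inch '[[0.06,0,0.0005,0,0,0,0],[0.06,0,0.001,0,0,0,0],[0.06,0,0.0015,0,0,0,0],[0.06,0,0.002,0,0,0,0],[0.06,0,0.002,0,0,0,0]]';  python3 w.py
```

```text
time: 13.7
ee_pos: [0.5359, 0.1622, 0.0715]
tool_rot: [-1.228, 1.18, -1.18]
force: [0.3, -0.3, -1.6]
finger_gap: 0.0675
time: 14.2
ee_pos: [0.5358, 0.1621, 0.0696]
tool_rot: [-1.228, 1.18, -1.18]
force: [0.3, -0.4, -2.4]
finger_gap: 0.0677
t 14.2 pos [0.5358 0.1621 0.0696] yaw -87.74 down [-0. -0. -1.] z [ 0.999  0.039 -0.   ] F [ 0.35 -0.43 -2.37] gap 0.0677 q [ 0.09  0.44  1.72 -0.    0.98  1.63]
```

```bash
python3 -m inch '[[0.06,0,0.0005,0,0,0,0],[0.06,0,0.001,0,0,0,0],[0.06,0,0.001,0,0,0,0],[0.06,0,0.0015,0,0,0,0],[0.06,0,0.0015,0,0,0,0]]';  python3 w.py
```

```text
time: 14.7
ee_pos: [0.536, 0.1621, 0.0688]
tool_rot: [-1.227, 1.18, -1.18]
force: [-2.0, -0.7, 4.7]
finger_gap: 0.0678
t 14.7 pos [0.536  0.1621 0.0688] yaw -87.74 down [ 0. -0. -1.] z [0.999 0.04  0.   ] F [-1.95 -0.73  4.68] gap 0.0678 q [ 0.09  0.44  1.72 -0.    0.98  1.63]
```

The pot is standing on the tile, with the force reversing to +4.7 N. Now I release it slowly and back straight up.

```bash
python3 -m inch '[[0.067,0,-0.0005,0,0,0,0],[0.070,0,-0.0005,0,0,0,0],[0.075,0,-0.0005,0,0,0,0],[0.082,0,-0.0005,0,0,0,0],[0.093,0,-0.0005,0,0,0,0]]'; python3 -m inch '[[0.093,0,0,0,0,0,0],[0.093,0,-0.005,0,0,0,0],[0.093,0,-0.02,0,0,0,0],[0.093,0,-0.045,0,0,0,0],[0.093,0,-0.08,0,0,0,0]]';python3 -m inch '[[0.08,0,-0.03,0,0,0,0],[0.06,0,-0.06,0,0,0,0],[0.042,0,-0.09,0,0,0,0],[0.042,0,-0.11,0,0,0,0],[0.042,0,-0.12,0,0,0,0]]'
python3 - <<'E'
from h import *
for n in ['side','scene']:
    p=cams.snapshot(n); save(p,n+'9'); np.savez('pics/'+n+'9.npz',**p)
    x,y,z=np.moveaxis(cloud(p),-1,0)
    for nm,c in [('placed',(.536,.162)),('stack',(.518,-.177))]:
        m=(np.hypot(x-c[0],y-c[1])<.045)&(z>.02); zt=np.nanmax(z[m&(z<.16)])
        mm=m&(z>zt-.006)&(z<.16); print(n,nm,'top',round(float(zt),4),cv2.minEnclosingCircle(np.c_[x[mm],y[mm]].astype(np.float32)))
E
python3 m3.py side9 scene9; python3 w.py
```

```text
time: 15.2
ee_pos: [0.5359, 0.1621, 0.0685]
tool_rot: [-1.228, 1.18, -1.18]
force: [0.3, -1.1, -1.1]
finger_gap: 0.0855
time: 15.7
ee_pos: [0.5346, 0.162, 0.1483]
tool_rot: [-1.23, 1.183, -1.179]
force: [0.4, 0.0, 0.4]
finger_gap: 0.0931
time: 16.2
ee_pos: [0.5366, 0.1622, 0.2714]
tool_rot: [-1.224, 1.177, -1.182]
force: [0.9, 0.3, -0.2]
finger_gap: 0.0578
side placed top 0.0825 ((0.5336512923240662, 0.1614905595779419), 0.03555142506957054)
side stack top 0.1249 ((0.5155441761016846, -0.1779218465089798), 0.034563783556222916)
scene placed top 0.0829 ((0.5378300547599792, 0.16181357204914093), 0.031957197934389114)
scene stack top 0.1249 ((0.5203580260276794, -0.17503271996974945), 0.03225873038172722)
side9 0.055 [ 0.518  -0.1768] 188 0.0015
side9 0.09 [ 0.5162 -0.1787] 401 0.0019
t 16.3 pos [0.5365 0.1622 0.2702] yaw -87.74 down [ 0.003  0.    -1.   ] z [0.999 0.039 0.003] F [0.42 0.01 0.03] gap 0.0496 q [ 0.09  0.26  1.46 -0.    1.42  1.63]
  return np.nanmean(a, axis, out=out, keepdims=keepdims)
Traceback (most recent call last):
  File "m3.py", line 13, in <module>
    m=(np.hypot(x-.52,y+.177)<.042)&(z>.15)&(z<.165);print('rim z',np.nanpercentile(z[m],[50,90]),m.sum(), np.round([np.percentile(x[m],[1,99]).mean(),np.percentile(y[m],[1,99]).mean()],4))
                                                                                                                     ~~~~~~~~~~~~~^^^^^^^^^^^^^
IndexError: index -1 is out of bounds for axis 0 with size 0
```

View pics/side9.png

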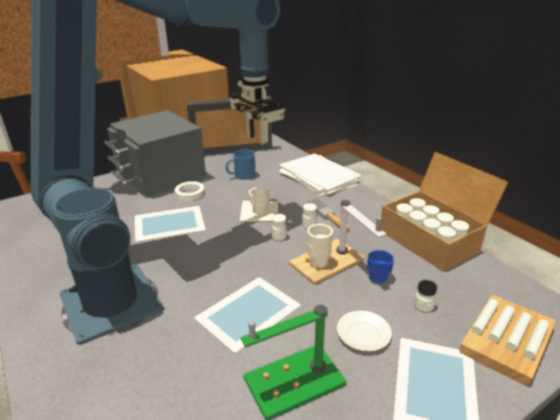

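View pics/scene9.png

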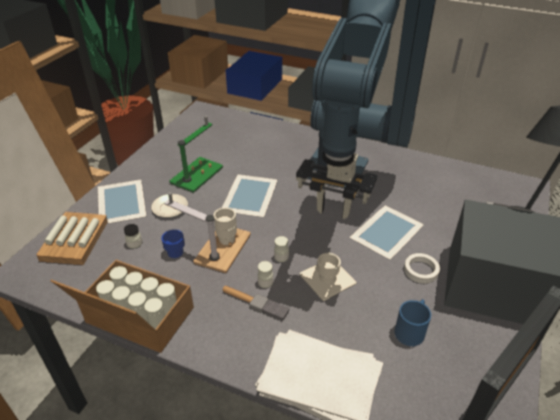

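The pot stands upright on the tile (scene 328,270; side 262,200), and the two others are in the stack. Next I find the peg so I can swing the bar back.

```bash
python3 - <<'E'
from h import *
for n in ['side9','scene9']:
    p=dict(np.load('pics/'+n+'.npz')); x,y,z=np.moveaxis(cloud(p),-1,0)
    d=np.hypot(x-.603,y+.1735)
    m=(d<.18)&(d>.03)&(z>.155)&(z<.178); v=np.c_[x[m]-.603,y[m]+.1735]; a=np.arctan2(-v[:,1],-v[:,0])-np.radians(2.3)
    print(n,'bar',m.sum(),np.median(a))
    m=(d<.18)&(d>.1)&(z>.182)&(z<.215); print('peg',m.sum(),np.median(x[m]),np.median(y[m]),np.median(np.arctan2(.1735*-1-y[m],.603-x[m])-np.radians(2.3)))
E
python3 w.py .56,-.05,.27,-40 .585,-.31,.27,-7
```

```text
side9 bar 322 1.3499786348600256
peg 53 0.5806381845248241 -0.3156465557624756 1.3720578221137576
scene9 bar 261 1.4393005012735547
peg 32 0.588058548416081 -0.3097039992876751 1.4223392517025186
t 16.3 pos [0.5365 0.1622 0.2702] yaw -87.74 down [ 0.003  0.    -1.   ] z [0.999 0.039 0.003] F [0.42 0.01 0.03] gap 0.0496 q [ 0.09  0.26  1.46 -0.    1.42  1.63]
to [ 0.56 -0.05  0.27] -40.0 shift [2.13e-01 2.00e-04 1.51e-02] turn [ -0.17 -47.74   0.06]
to [ 0.585 -0.31   0.27 ] -7.0 shift [4.738e-01 2.000e-04 2.990e-02] turn [ -0.15 -80.74   0.11]
```

```bash
python3 -m inch '[[0.042,0.035,0,0.003,0,-8,0],[0.042,0.08,0,0.006,0,-16,0],[0.042,0.125,0,0.009,0,-24,0],[0.042,0.17,0,0.012,0,-32,0],[0.042,0.213,0,0.015,0,-40,0]]'; python3 w.py .5855,-.312,.27,-7.8
```

```text
time: 16.8
ee_pos: [0.5584, -0.0516, 0.2669]
tool_rot: [-1.473, 0.649, -0.644]
force: [-0.5, -0.1, -0.6]
finger_gap: 0.0419
t 16.8 pos [ 0.5584 -0.0516  0.2669] yaw -47.4 down [-0.003  0.001 -1.   ] z [ 0.736  0.677 -0.001] F [-0.47 -0.1  -0.6 ] gap 0.0419 q [-0.29  0.26  1.46  0.    1.42  0.54]
to [ 0.586 -0.312  0.27 ] -7.8 shift [ 0.21   -0.0034 -0.1563] turn [ 3.00e-02 -3.96e+01 -1.70e-01]
```

```bash
python3 -m inch '[[0.042,0.035,0,-0.026,0,-8,0],[0.042,0.070,0,-0.052,0,-16,0],[0.042,0.105,0,-0.078,0,-24,0],[0.042,0.14,0,-0.104,0,-32,0],[0.042,0.175,0,-0.130,0,-39.6,0]]'; python3 -m inch '[[0.042,0.013,0,-0.0395,0,0,0],[0.042,0.013,0,-0.0395,0,0,0],[0.042,0.013,0,-0.0395,0,0,0],[0.042,0.013,0,-0.0395,0,0,0],[0.042,0.013,0,-0.0395,0,0,0]]'
python3 - <<'E'
from h import *
p=cams.snapshot('wrist'); save(p,'w10')
E
python3 w.py .5855,-.312,.198,-7.8
```

```text
time: 17.3
ee_pos: [0.58, -0.2685, 0.2666]
tool_rot: [-1.566, 0.109, -0.105]
force: [-0.0, 0.4, 0.4]
finger_gap: 0.0418
time: 17.8
ee_pos: [0.588, -0.3064, 0.2685]
tool_rot: [-1.567, 0.111, -0.11]
force: [-0.1, -0.0, 0.4]
finger_gap: 0.0417
t 17.85 pos [ 0.5881 -0.3064  0.2688] yaw -8.05 down [-0.  0. -1.] z [0.14 0.99 0.  ] F [ 0.85 -0.89 -0.3 ] gap 0.042 q [-0.65  0.45  1.18  0.    1.51 -0.51]
to [ 0.586 -0.312  0.198] -7.8 shift [-0.0018  0.0708 -0.0059] turn [-0.01 -0.25 -0.01]
```

View pics/w10.png

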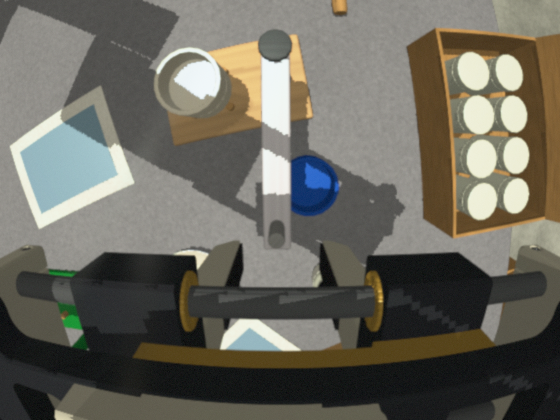

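The peg at (277,235) sits between the fingers, so I lower.

```bash
python3 -m inch '[[0.042,-0.002,0.02,-0.006,0,0,0],[0.042,-0.002,0.04,-0.006,0,0,0],[0.042,-0.002,0.06,-0.006,0,0,0],[0.042,-0.002,0.071,-0.006,0,0,0],[0.042,-0.002,0.071,-0.006,0,0,0]]'; python3 -m inch '[[0.030,0,0,0,0,0,0],[0.030,0,0,0,0,0,0],[0.030,0,0,0,0,0,0],[0.030,0,0,0,0,0,0],[0.030,0,0,0,0,0,0]]'; python3 arc.py .198 1.3 1.2 1.1 1.0 .9
```

```text
time: 18.35
ee_pos: [0.5846, -0.3123, 0.1961]
tool_rot: [-1.566, 0.113, -0.109]
force: [0.2, 1.2, -0.3]
finger_gap: 0.0419
time: 18.85
ee_pos: [0.5853, -0.3138, 0.1981]
tool_rot: [-1.568, 0.111, -0.112]
force: [-0.4, 0.7, -1.5]
finger_gap: 0.0303
to [ 0.571 -0.31   0.198] -13.2 shift [-0.0147  0.0001  0.0019] turn [0.02 5.05 0.04]
to [ 0.558 -0.306  0.198] -18.9 shift [-0.0286  0.0001  0.0039] turn [ 0.02 10.75  0.04]
to [ 0.545 -0.301  0.198] -24.7 shift [-0.0422  0.0001  0.0072] turn [ 0.02 16.55  0.04]
to [ 0.532 -0.294  0.198] -30.4 shift [-0.0554  0.0001  0.0118] turn [1.000e-02 2.225e+01 4.000e-02]
to [ 0.52  -0.287  0.198] -36.1 shift [-0.068   0.0001  0.0178] turn [1.000e-02 2.795e+01 4.000e-02]
```

```bash
python3 -m inch '[[0.03,-0.0145,0,0.002,0,5,0],[0.03,-0.0285,0,0.004,0,10.5,0],[0.03,-0.042,0,0.007,0,16.5,0],[0.03,-0.055,0,0.012,0,22,0],[0.03,-0.068,0,0.018,0,28,0]]'; python3 arc.py .198 .8 .7 .6 .5 .4
```

```text
time: 19.35
ee_pos: [0.5201, -0.2865, 0.1978]
tool_rot: [-1.513, 0.497, -0.498]
force: [1.1, 0.5, -0.3]
finger_gap: 0.0302
to [ 0.51  -0.278  0.198] -41.9 shift [-0.0137 -0.0002  0.0008] turn [0.01 5.5  0.06]
to [ 0.5   -0.268  0.198] -47.6 shift [-0.0275 -0.0002  0.0028] turn [1.00e-02 1.12e+01 6.00e-02]
to [ 0.491 -0.257  0.198] -53.3 shift [-0.0411 -0.0002  0.0062] turn [ 0.   16.9   0.06]
to [ 0.483 -0.245  0.198] -59.1 shift [-0.0542 -0.0002  0.0109] turn [-0.   22.7   0.06]
to [ 0.476 -0.233  0.198] -64.8 shift [-0.0669 -0.0002  0.017 ] turn [-0.   28.4   0.06]
```

```bash
python3 -m inch '[[0.03,-0.0135,0,0.001,0,5.5,0],[0.03,-0.0275,0,0.003,0,11,0],[0.03,-0.041,0,0.006,0,17,0],[0.03,-0.054,0,0.011,0,22.5,0],[0.03,-0.067,0,0.017,0,28.4,0]]'; python3 arc.py .198 .3 .2 .1 0 -.06 -.08
```

```text
time: 19.85
ee_pos: [0.4761, -0.2331, 0.198]
tool_rot: [-1.386, 0.879, -0.881]
force: [0.2, -0.8, -0.3]
finger_gap: 0.0301
to [ 0.471 -0.22   0.198] -70.5 shift [-0.0138 -0.      0.0009] turn [-0.02  5.7   0.07]
to [ 0.467 -0.207  0.198] -76.2 shift [-0.0277 -0.      0.0029] turn [-0.02 11.4   0.07]
to [ 0.464 -0.193  0.198] -82.0 shift [-0.0412 -0.      0.0064] turn [-0.03 17.2   0.07]
to [ 0.463 -0.179  0.198] -87.7 shift [-0.0544 -0.0001  0.0112] turn [-0.03 22.9   0.07]
to [ 0.463 -0.171  0.198] -91.1 shift [-0.062  -0.0001  0.0147] turn [-0.03 26.3   0.07]
to [ 0.463 -0.168  0.198] -92.3 shift [-0.0645 -0.0001  0.016 ] turn [-0.03 27.5   0.07]
```

```bash
python3 -m inch '[[0.03,-0.0135,0,0.001,0,5.5,0],[0.03,-0.0275,0,0.003,0,11.5,0],[0.03,-0.041,0,0.0065,0,17,0],[0.03,-0.050,0,0.0095,0,21,0],[0.03,-0.0545,0,0.011,0,23,0]]'; python3 -m inch '[[0.03,-0.002,0,0,0,0,0],[0.03,-0.004,0,0,0,0,0],[0.03,-0.005,0,0,0,0,0],[0.03,-0.006,0,0,0,0,0],[0.03,-0.006,0,0,0,0,0]]';python3 w.py
python3 - <<'E'
from h import *
p=cams.snapshot('wrist'); save(p,'w11')
E
```

```text
time: 20.35
ee_pos: [0.4629, -0.1785, 0.1981]
tool_rot: [-1.228, 1.178, -1.18]
force: [-0.4, -0.3, -0.3]
finger_gap: 0.0301
time: 20.85
ee_pos: [0.4626, -0.1731, 0.1977]
tool_rot: [-1.229, 1.177, -1.177]
force: [-0.5, -0.5, -0.2]
finger_gap: 0.0299
t 20.85 pos [ 0.4626 -0.1731  0.1977] yaw -87.53 down [ 0.  0. -1.] z [0.999 0.043 0.   ] F [-0.47 -0.52 -0.19] gap 0.0299 q [-0.58  0.19  1.73  0.    1.23  0.94]
```

View pics/w11.png

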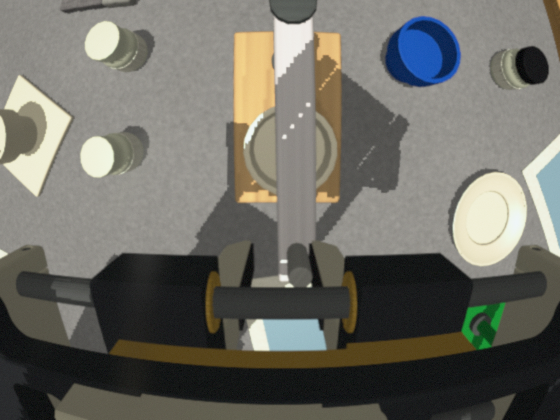

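```bash
python3 -m inch '[[0.03,-0.001,0,0,0,0,0],[0.03,-0.002,0,0,0,0,0],[0.03,-0.003,0,0,0,0,0],[0.03,-0.003,0,0,0,0,0],[0.03,-0.003,0,0,0,0,0]]';python3 w.py
python3 - <<'E'
from h import *
for n in ['side','scene']:
    p=cams.snapshot(n); save(p,n+'12'); np.savez('pics/'+n+'12.npz',**p); x,y,z=np.moveaxis(cloud(p),-1,0)
    d=np.hypot(x-.603,y+.1735)
    m=(d<.1)&(d>.03)&(z>.155)&(z<.178)&(abs(y+.175)<.03); a=np.arctan2(-.1735-y[m],.603-x[m])-np.radians(2.3)
    print(n,'bar',m.sum(),np.median(a))
E
```

```text
time: 21.4
ee_pos: [0.4624, -0.1703, 0.1976]
tool_rot: [-1.23, 1.177, -1.178]
force: [-1.4, -2.5, -1.1]
finger_gap: 0.0301
t 21.4 pos [ 0.4624 -0.1703  0.1976] yaw -87.54 down [-0.    -0.001 -1.   ] z [ 0.999  0.043 -0.   ] F [-1.36 -2.48 -1.08] gap 0.0301 q [-0.58  0.19  1.73 -0.    1.22  0.95]
side bar 162 0.06905293499168404
scene bar 133 -0.03821786390929098
```

```bash
python3 -m inch '[[0.03,-0.0005,0,0,0,0,0],[0.03,-0.001,0,0,0,0,0],[0.03,-0.001,0,0,0,0,0],[0.03,-0.001,0,0,0,0,0],[0.03,-0.001,0,0,0,0,0]]';python3 w.py
```

```text
time: 22.0
ee_pos: [0.4624, -0.1701, 0.1977]
tool_rot: [-1.231, 1.177, -1.179]
force: [-1.0, -6.8, -1.9]
finger_gap: 0.03
t 22.0 pos [ 0.4624 -0.1701  0.1977] yaw -87.55 down [-0.    -0.002 -1.   ] z [ 0.999  0.043 -0.   ] F [-1.   -6.8  -1.87] gap 0.03 q [-0.58  0.19  1.73 -0.    1.22  0.95]
```

The bar is on its stop: force rises without motion. I back off within the play, lift clear and move away.

```bash
python3 -m inch '[[0.03,0.003,0,0,0,0,0],[0.036,0.006,0,0,0,0,0],[0.042,0.008,0,0,0,0,0],[0.042,0.008,0,0,0,0,0],[0.042,0.008,0,0,0,0,0]]'; python3 -m inch '[[0.042,0,-0.01,0,0,0,0],[0.042,0,-0.03,0,0,0,0],[0.042,0,-0.06,0,0,0,0],[0.042,0,-0.09,0,0,0,0],[0.042,0,-0.12,0,0,0,0]]'; python3 -m inch '[[0.042,-0.03,0,-0.01,0,0,0],[0.042,-0.07,0,-0.02,0,0,0],[0.042,-0.11,0,-0.03,0,0,0],[0.042,-0.15,0,-0.03,0,0,0],[0.042,-0.18,0,-0.03,0,0,0]]';  python3 -m inch '[[0.042,0,0,0,0,0,0],[0.042,0,0,0,0,0,0],[0.042,0,0,0,0,0,0],[0.042,0,0,0,0,0,0],[0.042,0,0,0,0,0,0]]'; python3 w.py
cat > fin.py <<'E'
from h import *
for n in ['side','scene']:
    p=cams.snapshot(n); save(p,n+'13'); np.savez('pics/'+n+'13.npz',**p); x,y,z=np.moveaxis(cloud(p),-1,0)
    d=np.hypot(x-.603,y+.1735)
    m=(d<.17)&(d>.03)&(z>.155)&(z<.178)&(abs(y+.175)<.05); P=np.c_[x[m],y[m]].astype(np.float32); l=cv2.fitLine(P,cv2.DIST_HUBER,0,.01,.01).ravel()
    print(n,'bar',m.sum(),np.arctan(l[1]/l[0])-np.radians(2.3))
    m=(d<.18)&(d>.1)&(z>.182)&(z<.215); print('peg',m.sum(),np.median(x[m]),np.median(y[m]))
    q=dict(np.load('pics/'+n+'0.npz')); X,Y,Z=np.moveaxis(cloud(q),-1,0)
    for nm,c in dict(ja=(.51,.003),jb=(.62,0),blue=(.648,-.281),jc=(.63,-.44),dish=(.45,-.43),mug=(.6,.41)).items():
        def cc(x,y,z): m=(np.hypot(x-c[0],y-c[1])<.07)&(z>.012)&(z<.1); return [np.round(np.median(x[m]),4),np.round(np.median(y[m]),4)]
        print(nm,cc(X,Y,Z),cc(x,y,z))
    u,v=(300,220) if n=='side' else (265,235)
    cv2.imwrite('pics/f_%s.png'%n,cv2.resize(p['color'][v-75:v+75,u-95:u+95,::-1],None,fx=4,fy=4,interpolation=2))
E
python3 fin.py
```

```text
time: 22.5
ee_pos: [0.4627, -0.1769, 0.1976]
tool_rot: [-1.229, 1.178, -1.177]
force: [-0.2, 1.3, 0.0]
finger_gap: 0.0418
time: 23.0
ee_pos: [0.4626, -0.1768, 0.3197]
tool_rot: [-1.229, 1.177, -1.178]
force: [1.1, 0.7, -0.2]
finger_gap: 0.042
time: 23.5
ee_pos: [0.4243, 0.0036, 0.3188]
tool_rot: [-1.228, 1.176, -1.178]
force: [0.2, -0.8, 0.2]
finger_gap: 0.0422
time: 24.0
ee_pos: [0.4252, 0.0006, 0.3176]
tool_rot: [-1.229, 1.179, -1.179]
force: [0.5, -0.2, -0.0]
finger_gap: 0.0419
t 24.0 pos [0.4252 0.0006 0.3176] yaw -87.64 down [-0. -0. -1.] z [ 0.999  0.041 -0.   ] F [ 0.49 -0.21 -0.01] gap 0.0419 q [-0.26 -0.02  1.66 -0.    1.5   1.27]
side bar 318 0.0033227062468512147
peg 45 0.4599098503814547 -0.18352169232986637
ja [np.float64(0.4986), np.float64(-0.0098)] [np.float64(0.4996), np.float64(-0.01)]
jb [np.float64(0.6067), np.float64(-0.0015)] [np.float64(0.6153), np.float64(-0.0098)]
blue [np.float64(0.6163), np.float64(-0.3037)] [np.float64(0.6159), np.float64(-0.3044)]
jc [np.float64(0.6228), np.float64(-0.4505)] [np.float64(0.6229), np.float64(-0.4503)]
dish [np.float64(0.4602), np.float64(-0.422)] [np.float64(0.4612), np.float64(-0.4249)]
mug [np.float64(0.6133), np.float64(0.4002)] [np.float64(0.6128), np.float64(0.4019)]
scene bar 229 -0.009667135154725781
peg 31 0.4667605797822212 -0.17805499534877084
ja [np.float64(0.5209), np.float64(0.009)] [np.float64(0.5209), np.float64(0.0092)]
jb [np.float64(0.6332), np.float64(0.0086)] [np.float64(0.634), np.float64(0.0091)]
blue [np.float64(0.6234), np.float64(-0.3001)] [np.float64(0.6229), np.float64(-0.2996)]
jc [np.float64(0.6466), np.float64(-0.4301)] [np.float64(0.6461), np.float64(-0.4309)]
dish [np.float64(0.4402), np.float64(-0.4453)] [np.float64(0.4343), np.float64(-0.4402)]
mug [np.float64(0.6055), np.float64(0.4173)] [np.float64(0.6061), np.float64(0.4173)]
```

View pics/f_side.png

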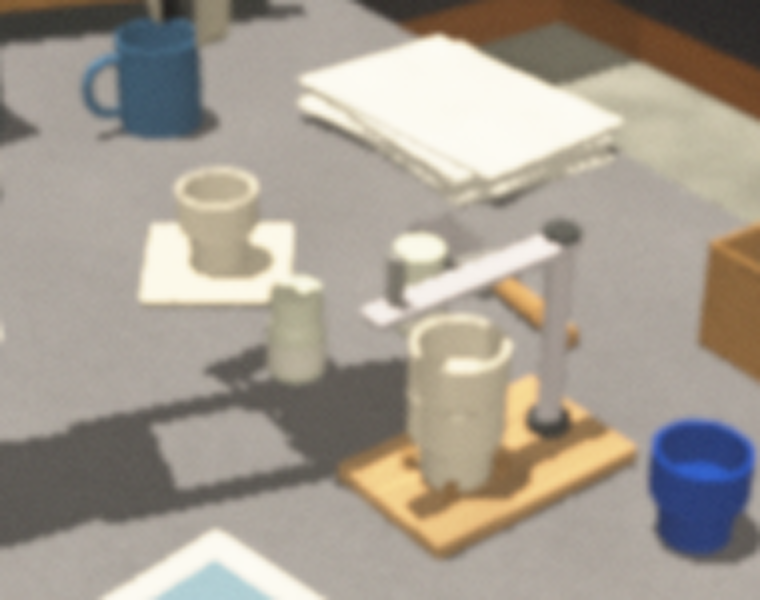

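View pics/f_scene.png

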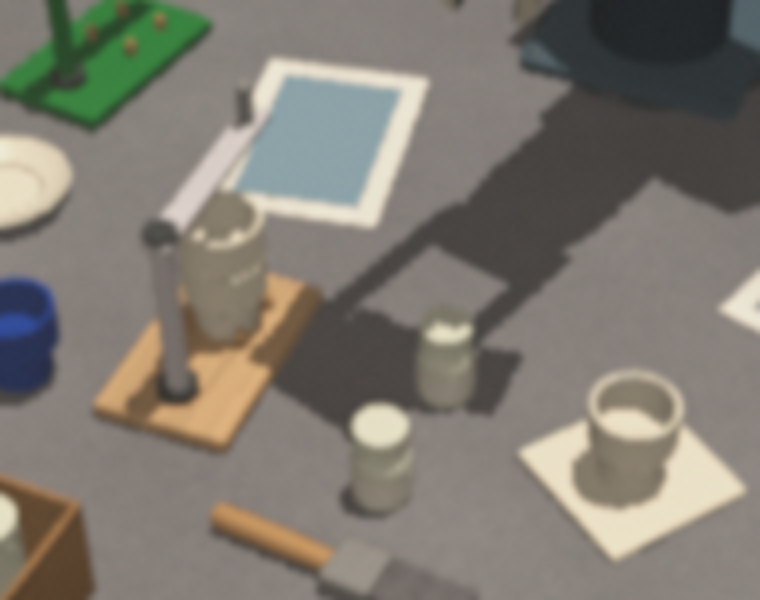

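```bash
python3 -c "
from rig import r
print(r.sign_off())"
```

```text
the job is handed in; nothing more can be done
None
```

I swung the keeper bar aside, lifted only the top pot off the stack and released it upright on the white tile. Then I swung the bar back to its stop over the two remaining pots. I handed the job in at about 24 s, and no verdict was reported.

**Last checks**
- **Pot on the tile:** it stands upright within 2–3 mm of the tile's centre, with its whole foot on the tile.
- **Remaining pots:** two pots are still in the stack. During the lift the force matched one pot's weight and the seam between the lower two did not move. After the lift they measured within about 2 mm of their starting position, about the noise of the measurement.
- **Bar:** it reads 0 ± 0.01 rad from both cameras. It was pushed to its stop, where the force rose to about 7 N without further motion.
- **Other things:** jars a and c, the mug and the blue pot had moved less than 2 mm between the first and last pictures. I did not measure the tape, brush or green look-alike, but the gripper never came near them.

**Checks that disagreed**
- **Jar b:** the side camera's rough median shifted about 10 mm, but the scene camera shows no movement over 1 mm. I put this down to the bar and stack partly hiding it from the side.
- **Dish:** the medians shifted 3–8 mm, in opposite directions in the two cameras. The dish was never approached or touched.

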